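# Fit the keyed spacer on the cutter setting stand

## Robot

A 6-joint arm with a two-finger parallel gripper is mounted at the origin on the work surface. World frame = base frame: x ahead of the robot, y to its left, z up, the work surface at z = 0. Lengths are in m, angles in rad, forces in N, time in s.
With the tool pointing down it reaches from about 0.4 to 0.825 m from the base axis. Payload 7 kg.
Tool frame: the origin (TCP) lies on the centre line of the jaws, within the pads' length; the fingertips stand arm.tip_reach ahead of it and the grasp point (between the pads) lies 5 mm behind it (arm.tip_reach is the distance from the TCP to the fingertips, in m); z points along the fingers, y is the line along which they close (so a half turn about z gives the same grasp; the last joint's range is limited). The gripper opens to 88 mm and grips with 3 to 60 N. Pads are 19 mm wide; open, the fingers measure 130 mm over their backs; the gripper's body (78 mm by 193 mm) begins 47 mm behind the grasp point.
Start: joints at [1.548, 0.359, 0.012, 0, -1.224, -0.288], TCP at [0.206, 0.643, 0.241] pointing down, gripper open.
Joint ranges: [-3.07, 3.07], [-1.43, 2.12], [-1.02, 1.25], [-3.03, 1.67], [-3.05, -0], [-3.03, 3.03]. Speed limits (rad/s): [2.39, 2.39, 3.01, 3.14, 3.14, 3.14].

## Interface

Orientations are given as [roll, pitch, yaw] about the fixed x, y, z axes, in that order (R = Rz(yaw) Ry(pitch) Rx(roll)).
In Python, from station import status, optics, order, arm gives the robot as it stands. The module is installed in compiled form; this text tells all that it offers.
- The arm moves only by the shell command python3 -m jog 'ROWS' [FORCE]. ROWS is JSON, a list of rows, each a list of 3 entries, a list of its own where there are three numbers: the gripper command: -1 is shut, 1 is fully open, values between are in proportion, then the shift along the tool's x, y, z in mm, then the turn about the tool's z in rad. A call has 1 to 20 rows; each row is the pose to reach, as a shift and turn from the pose commanded when the call began, along the tool's axes at that moment; what a row does not reach only later rows make up. A row lasts 1/8 s, in which the tool goes at most 62.5 mm and 10.7 degrees, less where a joint would pass 70% of its speed; a pose out of reach is approached as far as the arm can. A call with a gripper value outside its range is refused whole. The fingers move at their own pace and stop on an object; FORCE is the grip in N (left out, the last holds). Time passes only in rows, so rows that repeat a pose let the fingers close. It gives the time, the measured TCP pose, the force, the opening and the grip force at its end, in the units of the state.
- status.get_state(): the state, without advancing time (a new reading comes with each control period).
- optics.grab_frame(name): name is "scene" or "top" or "wrist"; returns a dict with "color" (480x640x3 uint8, red, green, blue), "mtx" (3x3 intrinsics, pixels), "cam_to_world" (4x4, takes a point from camera to world coordinates). Camera axes: x right, y down, z forward; pixel columns grow to the right and rows downward; lengths in m; the calibration is good to about 2 mm. The wrist camera is an equidistant fisheye: a pixel r from the principal point sees the ray r / f radians off the axis. A picture is of the moment at which its call begins. There is no depth.
- order.job_done(): hands the job in; it is judged then, once.
The state is a dict: "t": time; "q": joint angles; "qd": joint speeds; "joint_efforts": joint torques, N m; "eef_pos": TCP position; "ee_rot": TCP orientation; "force": force on the tool from outside, world axes, zero at the start; "moment": the same for the moment, N m; "width": finger opening in m; "gripper_force": force on a finger pad.
Only numpy, scipy, OpenCV 4.12 (cv2) and the standard library are available. Lean on these libraries where they do the work, as an engineer would, in place of code of your own. Each camera call takes 0.05 s, during which the arm holds its last target. There are 200 camera calls.

## Task

Put the aluminium keyed spacer on the setting stand's upright shaft, turn it until its inner tab finds the keyway, and guide it down until it sits fully home, flat on the flange, then let go. Feel your way gently: never force it onto the shaft (pushed or wedged, its contact forces there must never add up to 60 N), never let it fall, and leave the other things on the bench where they are.

Things in the scene. Friction and masses are not known exactly. Their poses are not given: they have to be found in the camera images.
- spacer_mid (a point): Keyed spacer: loose aluminium ring, 0.2 to 0.33 kg, 44 mm tall, 62 mm across, with two parallel flats 46 mm apart for gripping. This point is its centre, 22 mm above its underside. Own z is up along the bore, own y is normal to both flats, own +x points from the axis to the orange inner tab. Bore 34 mm wide, its lower mouth chamfered 3 mm.
- tab (a point): Underside of the spacer's inner tab (orange), 14 mm from the axis along the spacer's own +x, 24 mm above its underside. The tab is 8 mm wide, reaches in to 10.5 mm from the axis and fills only the upper 20 mm of the bore; below it the bore is plain, so the spacer slips 24 mm over the shaft at any angle before the tab lands on the shaft's end.
- stand: Green setting stand, fixed to the bench: base 130 x 130 x 28 mm, origin under its centre, z up; on it a round steel flange (76 mm across, its top 40 mm above the bench) and an upright steel shaft. The shaft is braked (4 N m): it does not turn. Own +x points to the white mark on the base. Seen from above, the keyway lies 0.2 to 1.6 rad anticlockwise of it; where is not measured: see or feel it.
- seat (a point): Middle of the flange's top face, on the shaft's axis, 40 mm above the bench; stand's axes. Fully home the spacer's underside rests here, its centre 22 mm above this point, and the shaft stands out 10 mm above the spacer. With the tab resting on the shaft's end the spacer's centre is 52 mm above this point.
- shaft_end (a point): Middle of the shaft's upper end, 54 mm above the flange; stand's axes, not the keyway's. Shaft 32 mm across, end chamfered 1.5 mm, with one keyway 10 mm wide, open at the top and running down to the flange, floor 9 mm from the axis. The tab enters within about 0.08 rad of the keyway; turned on from there it wedges on the keyway's wall.
- plain_ring: Dark steel plain ring without flats or tab, 62 mm across, 34 mm bore, 30 mm tall, loose on the bench; not to be used. Origin under its centre.
- nut: Loose brass hexagon nut, 46 mm across flats, 20 mm tall. Origin under its centre.
- mallet: Loose hammer lying on the bench, 280 mm long. Bystander.
- pencil: Loose yellow carpenter's pencil, 150 mm long, 8 mm high. Bystander.
- offcut: Loose wooden block 130 x 70 x 28 mm. Bystander.
- screw_jar: Jar of screws with red cap, 64 mm across, 80 mm tall. Bystander.
There are look-alikes about, which are no part of the job. Of the things that look like the stand, the largest one is meant.

How it is judged:
By the outcome, as a careful person would: the job done as asked, in the order asked, and still so for the second after the job is handed in, with the robot touching nothing.
It also fails if it takes over 72 s, if anything falls off the work surface, if the arm or the gripper's body presses on something with over 40 N, if the wrist force passes 120 N, or if a joint passes its speed limit or range.

## Working session

There is one attempt and no reset: what is moved stays moved. The work goes in short steps, Python scripts to look and compute and a shell command to move; the robot and the scene stay as the last step left them, time stands still between calls to the robot, and variables do not carry over. Pictures are saved under pics/ and viewed, at most 10 in all, crops included, and the job is handed in when it is done.

```bash
mkdir -p pics; python3 - <<'E'
from station import status,optics,order,arm
import cv2,numpy as np,json
s=status.get_state();print({k:np.round(v,3).tolist() for k,v in s.items()},arm.tip_reach)
for n in("top","scene"):
    f=optics.grab_frame(n);cv2.imwrite(f"pics/{n}1.png",f["color"][:,:,::-1]);print(n,f["mtx"].round(1).tolist(),f["cam_to_world"].round(4).tolist())
E
```

```text
{'t': 0.0, 'q': [1.548, 0.359, 0.011, -0.0, -1.224, -0.288], 'qd': [-0.001, -0.001, 0.002, 0.001, -0.001, 0.0], 'joint_efforts': [-0.0, -58.272, 29.305, 6.997, 0.007, -0.0], 'eef_pos': [0.206, 0.642, 0.24], 'ee_rot': [3.14, -0.0, -0.311], 'force': [0.687, 0.778, -1.0], 'moment': [0.014, 0.007, 0.022], 'gripper_force': 0.0, 'width': 0.087} 0.014
top [[445.1, 0.0, 318.4], [0.0, 445.1, 233.0], [0.0, 0.0, 1.0]] [[-0.0103, -0.9934, 0.1143, 0.4805], [-0.9999, 0.0093, -0.009, -0.0051], [0.0079, -0.1144, -0.9934, 1.0474], [0.0, 0.0, 0.0, 1.0]]
scene [[580.9, 0.0, 324.2], [0.0, 580.9, 247.5], [0.0, 0.0, 1.0]] [[0.664, 0.4632, -0.587, 1.3002], [0.7477, -0.4032, 0.5276, -0.6407], [0.0077, -0.7892, -0.6141, 0.8563], [0.0, 0.0, 0.0, 1.0]]
```

View pics/top1.png

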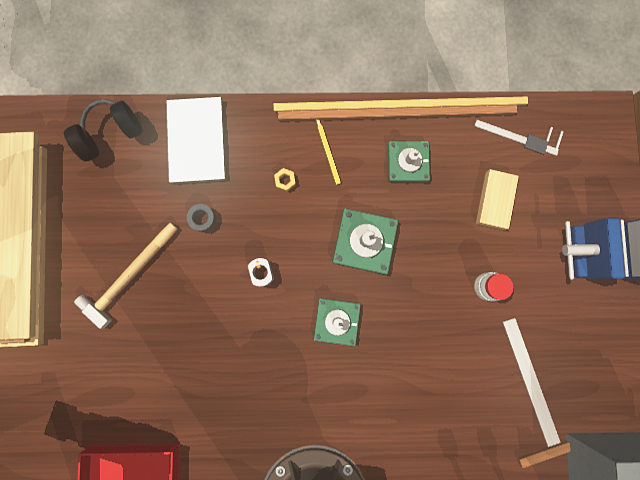

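View pics/scene1.png

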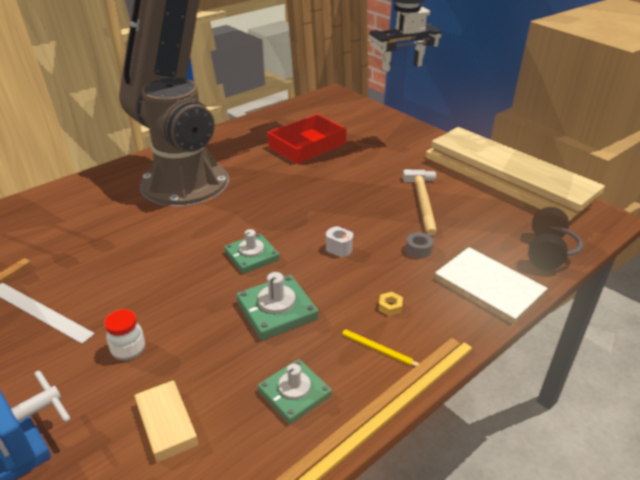

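The spacer could be confused with: the white flatted ring with orange tab at top-px (260,271), the dark ring (201,217) or the nut (285,180). I choose (260,271), which has both flats and tab. For the stand there are three green candidates: (366,241), (338,322) and (409,161). I choose (366,241), the largest. Next is a close crop to check.

```bash
cat > h.py <<'E'
import numpy as np,cv2
from station import status,optics
def ray(f,u,v,fish=False):
    K=f["mtx"];T=f["cam_to_world"]
    x=(u-K[0,2])/K[0,0];y=(v-K[1,2])/K[1,1]
    d=np.array([x,y,1.])
    if fish:
        r=np.hypot(x,y);d=np.array([x*np.sinc(r/np.pi),y*np.sinc(r/np.pi),np.cos(r)])
    return T[:3,3],T[:3,:3]@d
def onz(f,u,v,z,fish=False):
    o,d=ray(f,u,v,fish);return o+d*(z-o[2])/d[2]
def proj(f,P,fish=False):
    K=f["mtx"];T=f["cam_to_world"];c=T[:3,:3].T@(np.array(P)-T[:3,3])
    if fish:
        t=np.arctan2(np.hypot(c[0],c[1]),c[2]);p=c[:2]/np.hypot(c[0],c[1])*t
    else:p=c[:2]/c[2]
    return p*K[0,0]+K[:2,2]
E
python3 - <<'E'
from h import *
im=cv2.imread("pics/top1.png");f=optics.grab_frame("top")
a=cv2.resize(im[241:301,230:290],(400,400),interpolation=cv2.INTER_CUBIC)
b=cv2.resize(im[200:280,326:406],(400,400),interpolation=cv2.INTER_CUBIC)
cv2.imwrite("pics/c1.png",np.hstack([a,b]))
for n,u,v,z in(("spacer",260,271,.044),("flange",367,241,.04)):print(n,onz(f,u,v,z).round(4))
E
```

```text
spacer [0.5112 0.1178 0.044 ]
flange [ 0.5769 -0.1247  0.04  ]
```

View pics/c1.png

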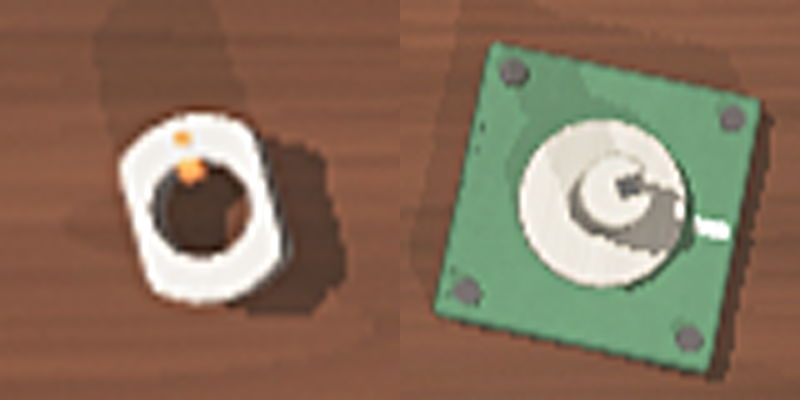

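The left half of the crop shows the white spacer with flats, bore centre about (200,207), and its orange tab pointing up-left at (183,138), so its yaw is about 0.24. The right half shows the big stand, with the flange at (603,203) and the white mark at (712,228), giving a yaw of about -1.78. A dark keyway candidate at (630,184) puts the keyway yaw near -1.2.

```bash
python3 -m jog '[[1,[452,406,0],-0.55],[1,[452,406,0],-0.55],[1,[452,406,0],-0.55],[1,[452,406,0],-0.55],[1,[452,406,0],-0.55],[1,[452,406,0],-0.55],[1,[452,406,0],-0.55],[1,[452,406,0],-0.55],[1,[452,406,0],-0.55],[1,[452,406,0],-0.55],[1,[452,406,0],-0.55],[1,[452,406,0],-0.55],[1,[452,406,0],-0.55],[1,[452,406,0],-0.55]]'
python3 - <<'E'
from h import *
s=status.get_state();print(s['t'],s['eef_pos'],s['ee_rot'])
f=optics.grab_frame("wrist");cv2.imwrite("pics/w1.png",f["color"][:,:,::-1]);print(f["mtx"].round(1).tolist(),f["cam_to_world"].round(4).tolist())
print(proj(f,[.511,.118,.044],True),proj(f,[.577,-.1247,.094],True))
E
```

```text
t: 1.9
eef_pos: [0.5123, 0.1188, 0.2407]
ee_rot: [-3.141, -0.0, 0.241]
force: [-0.4, 0.8, 0.3]
width: 0.0874
gripper_force: 0.0
1.9 [0.5123129  0.11877097 0.24069467] [-3.14149173e+00 -2.30211522e-04  2.40865075e-01]
[[371.6, 0.0, 322.2], [0.0, 371.6, 236.8], [0.0, 0.0, 1.0]] [[0.2391, -0.9384, -0.2494, 0.5789], [-0.971, -0.2309, -0.0618, 0.1341], [0.0004, 0.257, -0.9664, 0.3844], [0.0, 0.0, 0.0, 1.0]]
[321.4205773  215.31740205] [582.63123072 223.17701607]
```

View pics/w1.png

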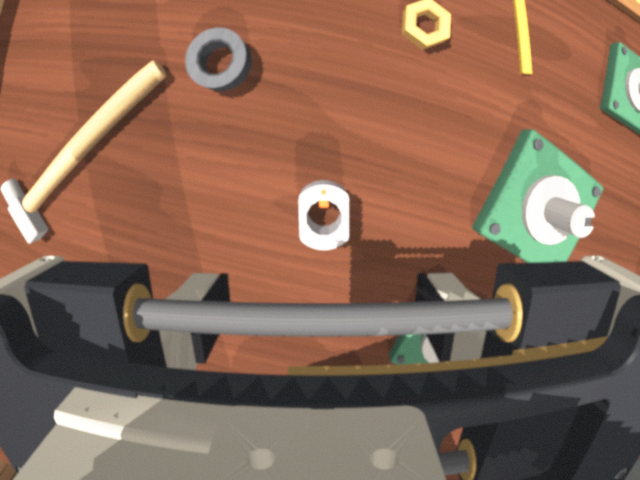

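The picture shows the spacer under the gripper, with its top-face centre around (324,217). The tab points straight up at (323,197), so the yaw matches. The stand is on the right, shaft end near (582,222). The dark ring, nut and hammer are clear. I'll refine the centre numerically.

```bash
python3 - <<'E'
from h import *
f=optics.grab_frame("wrist");im=f["color"]
roi=im[170:260,285:365].astype(int)
m=((roi.min(2)>150)&(np.ptp(roi,axis=2)<40)).astype(np.uint8)
for thr in(150,200,225):
    m=((roi.min(2)>thr)&(np.ptp(roi,axis=2)<40)).astype(np.uint8)
    c=max(cv2.findContours(m,0,1)[0],key=cv2.contourArea);x,y,w,h=cv2.boundingRect(c);print(thr,x+285,y+170,w,h,cv2.minAreaRect(c))
    p=(x+285+(w-1)/2,y+170+(h-1)/2);print(onz(f,*p,.044,True).round(4))
P=[np.array([.51,.1155,.044])+np.array([np.cos(.24)*a-np.sin(.24)*b,np.sin(.24)*a+np.cos(.24)*b,0]) for a in(-.031,.031) for b in(-.023,.023)]
print([proj(f,p,True).round(1).tolist() for p in P])
E
```

```text
150 298 181 51 69 ((38.0, 45.0), (68.0, 50.0), 90.0)
[0.5117 0.1166 0.044 ]
200 298 184 51 66 ((38.0, 46.5), (65.0, 50.0), 90.0)
[0.5103 0.1162 0.044 ]
225 299 185 50 65 ((38.5, 47.0), (64.0, 49.0), 90.0)
[0.5099 0.1156 0.044 ]
[[347.6, 248.8], [299.6, 248.7], [348.7, 184.2], [298.7, 184.1]]
```

```bash
python3 -m jog '[[1,[-3,2,60],0],[1,[-3,2,120],0],[1,[-3,2,160],0],[1,[-3,2,190],0],[1,[-3,2,205],0],[1,[-3,2,214],0],[1,[-3,2,217],0],[1,[-3,2,217],0],[-1,[-3,2,217],0],[-1,[-3,2,217],0],[-1,[-3,2,217],0],[-1,[-3,2,217],0],[-1,[-3,2,217],0],[-1,[-3,2,217],0]]' 25
python3 - <<'E'
from h import *
s=status.get_state();print(s['eef_pos'],s['ee_rot'],s['force'],s['moment'])
E
```

```text
t: 3.75
eef_pos: [0.5104, 0.1154, 0.0236]
ee_rot: [-3.141, -0.0, 0.239]
force: [0.9, 0.8, 1.6]
width: 0.046
gripper_force: 25.0
[0.51035125 0.11535859 0.02364006] [-3.14149516e+00 -3.43233480e-04  2.39320354e-01] [0.89966908 0.81998485 1.60886745] [ 0.28099052 -0.07208324 -0.02263433]
```

```bash
python3 -m jog '[[-1,[0,0,-50],0],[-1,[0,0,-100],0],[-1,[0,0,-150],0.1],[-1,[-3,70,-150],0.25],[-1,[-7,140,-150],0.4],[-1,[-7,140,-150],1.44],[-1,[-7,140,-150],1.44],[-1,[-7,140,-150],1.44],[-1,[-7,140,-150],1.44],[-1,[-7,140,-150],1.44],[-1,[-7,140,-150],1.44],[-1,[-7,140,-150],1.44],[-1,[-7,140,-150],1.44],[-1,[-7,140,-150],1.44]]'
python3 - <<'E'
from h import *
s=status.get_state();print(s['t'],s['eef_pos'],s['ee_rot'],s['force'],s['moment'])
f=optics.grab_frame("wrist");cv2.imwrite("pics/w2.png",f["color"][:,:,::-1])
print(f["cam_to_world"].round(4).tolist())
for p in([.577,-.125,.094],[.577,-.125,.04]):print(proj(f,p,True))
E
```

```text
t: 5.5
eef_pos: [0.5364, -0.0225, 0.1734]
ee_rot: [3.141, 0.0, -1.199]
force: [0.4, -0.1, -3.1]
width: 0.0461
gripper_force: 25.0
5.5 [ 0.53642938 -0.02248345  0.17343745] [ 3.14128482e+00  5.61843272e-05 -1.19946807e+00] [ 0.36829314 -0.10206367 -3.14192055] [ 0.07009651  0.03337898 -0.04938214]
[[-0.9317, -0.3512, -0.0933, 0.561], [-0.3633, 0.9003, 0.2396, -0.0881], [-0.0002, 0.2571, -0.9664, 0.3171], [0.0, 0.0, 0.0, 1.0]]
[319.82874397  73.86454037]
[320.30720839  86.58068125]
```

View pics/w2.png

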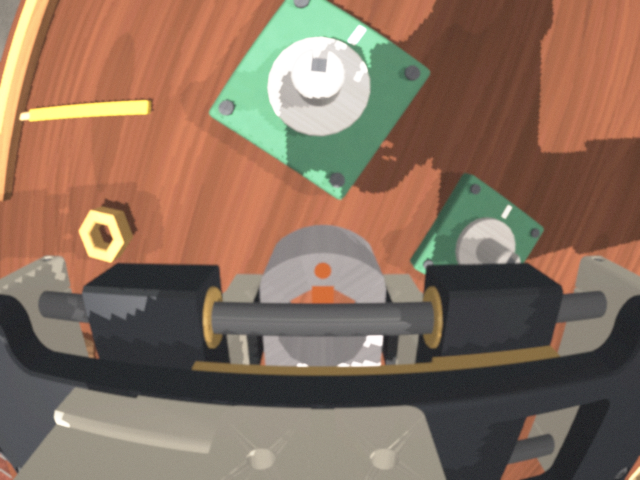

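The picture shows the large stand at the top, its flange around (319,86) and shaft end near (318,80). The keyway is a dark notch at (319,64), pointing almost straight along tool +x. The held spacer's orange marks are at (323,270) and (323,295). Next is a close crop of the shaft end.

```bash
python3 - <<'E'
from h import *
im=cv2.imread("pics/w2.png")
cv2.imwrite("pics/c2.png",cv2.resize(im[50:110,285:355],(700,600),interpolation=cv2.INTER_CUBIC))
g=im[20:150,250:390].astype(int)
m=((np.ptp(g,axis=2)<30)&(g.min(2)>90)).astype(np.uint8)
c=max(cv2.findContours(m,0,1)[0],key=cv2.contourArea);print("flange",cv2.fitEllipse(cv2.convexHull(c)))
m=(g.min(2)>225).astype(np.uint8)
c=max(cv2.findContours(m,0,1)[0],key=cv2.contourArea);print("bright",cv2.boundingRect(c))
E
```

```text
flange ((68.71868896484375, 66.19828033447266), (99.94792938232422, 103.48377990722656), 84.45208740234375)
bright (18, 17, 79, 79)
```

View pics/c2.png

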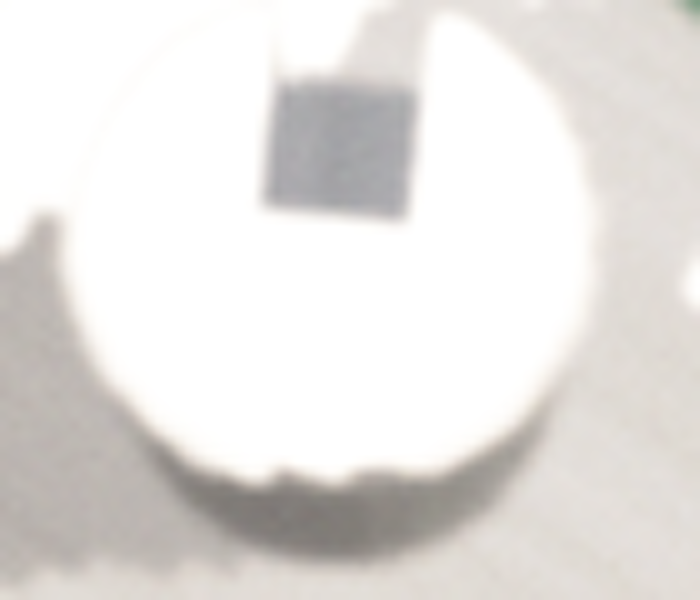

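The crop shows the shaft end as a circle with x from 62 to 597 and its bottom at 480. The keyway notch runs from (335,212) to (347,86), about 0.083 rad clockwise of tool +x. Next I work out the moves.

```bash
python3 - <<'E'
from h import *
from scipy.optimize import least_squares
f=optics.grab_frame("wrist");s=status.get_state();print(s['t'],s['eef_pos'])
im=f["color"].astype(int)
th=np.linspace(0,2*np.pi,180)
def box(c,r,z):
    p=np.array([proj(f,[c[0]+r*np.cos(t),c[1]+r*np.sin(t),z],True) for t in th]);return p[:,0].min(),p[:,0].max(),p[:,1].max()
sol=least_squares(lambda c:np.array(box(c,.016,.0925))-[290.7,344.2,97.6],[.577,-.125]);print("shaft",sol.x,sol.fun)
print("flange",onz(f,318.7,86.2,.04,True))
# keyway corner dirs on z=.094
q=[onz(f,285+(x+.5)/10-.5,50+(y+.5)/10-.5,.094,True)[:2] for x,y in((263,208),(275,80),(408,217),(418,92))]
d=(q[1]-q[0])+(q[3]-q[2]);print("key yaw",np.arctan2(d[1],d[0]),"mid near/far",(q[0]+q[2])/2,(q[1]+q[3])/2)
# orange
m=((im[...,0]>180)&(im[...,1]<120)&(im[...,2]<90)).astype(np.uint8);m[:240]=0;m[320:]=0
n,l,st,ce=cv2.connectedComponentsWithStats(m);print([ (st[i].tolist(),ce[i].round(1).tolist()) for i in range(1,n) if st[i][4]>20])
a=s['ee_rot'][2];X=np.array([np.cos(a),np.sin(a),0]);Z=np.array([0,0,.0204])
for r in(.0105,.017,.024,.031):print(r,proj(f,s['eef_pos']+X*r+Z,True).round(1))
for i in range(1,n):
    if st[i][4]>20:
        w=onz(f,*ce[i],s['eef_pos'][2]+.0204,True)-s['eef_pos'];print("orange in tool x,y(left)",w[:2]@X[:2],w[1]*X[0]-w[0]*X[1])
E
```

```text
5.6 [ 0.53652315 -0.0224802   0.17353228]
shaft [ 0.57894134 -0.12598399] [-0.09430975  0.09396718 -0.00047045]
flange [ 0.57822396 -0.12485209  0.04      ]
key yaw -1.280764439648578 mid near/far [ 0.57866548 -0.12642568] [ 0.58093807 -0.1340404 ]
[([1, 240, 38, 37, 359], [14.6, 261.3]), ([144, 240, 28, 23, 236], [160.0, 250.8]), ([171, 240, 15, 23, 156], [178.6, 251.4]), ([192, 240, 29, 24, 413], [204.2, 251.7]), ([242, 240, 34, 33, 468], [259.6, 255.6]), ([371, 240, 46, 33, 399], [393.4, 255.5]), ([395, 240, 9, 13, 34], [398.9, 246.1]), ([627, 241, 13, 27, 57], [633.1, 253.5]), ([614, 243, 20, 24, 240], [623.0, 254.1]), ([606, 247, 10, 11, 50], [609.7, 251.9]), ([544, 248, 25, 31, 192], [555.9, 262.2]), ([55, 250, 56, 42, 598], [81.8, 269.1]), ([533, 253, 19, 15, 88], [540.1, 260.8]), ([633, 255, 7, 17, 53], [636.7, 264.6]), ([557, 256, 17, 29, 78], [564.7, 271.6]), ([315, 264, 15, 14, 162], [322.3, 270.2]), ([410, 271, 10, 12, 38], [414.7, 276.1]), ([311, 287, 42, 16, 441], [326.3, 295.3])]
0.0105 [319.7 307.3]
0.017 [319.7 291.1]
0.024 [319.6 272.9]
0.031 [319.6 254. ]
orange in
[... 482 characters left out ...]
833742445875 -0.1445571875622798
orange in tool x,y(left) 0.029243699021796344 -0.1369580339544631
orange in tool x,y(left) 0.030435310405375792 -0.1272121509543498
orange in tool x,y(left) 0.026639148563304457 -0.09578565359097885
orange in tool x,y(left) 0.02332565936836846 0.09844687344086878
orange in tool x,y(left) 0.02740636769650571 -0.08742149107439964
orange in tool x,y(left) 0.023775954543952104 -0.1492432886625392
orange in tool x,y(left) 0.02231983655377059 -0.10164314661761374
orange in tool x,y(left) 0.025019018248283852 -0.0009550793737378742
orange in tool x,y(left) 0.022505700861946157 -0.034426051053245435
orange in tool x,y(left) 0.015320050309631315 -0.0024011536441814058
```

```bash
python3 -m jog '[[-1,[45,-8,10],0.08],[-1,[45,-8,38],0.08],[-1,[45,-8,38],0.08],[-1,[45,-8,38],0.08]]'
python3 - <<'E'
from h import *
s=status.get_state();print(s['t'],s['eef_pos'],s['ee_rot'],s['force'],s['moment'])
f=optics.grab_frame("wrist");im=f["color"][:,:,::-1];cv2.imwrite("pics/w3.png",im)
cv2.imwrite("pics/c3.png",cv2.resize(im[150:350,222:422],(600,600),interpolation=cv2.INTER_CUBIC))
for p in([.5796,-.1248,.094],[.5796,-.1248,.04]):print(proj(f,p,True))
E
```

```text
t: 6.1
eef_pos: [0.5606, -0.0614, 0.1363]
ee_rot: [-3.141, -0.0, -1.28]
force: [0.1, 0.6, -2.3]
width: 0.0458
gripper_force: 25.0
6.1 [ 0.5606253  -0.06138797  0.13634195] [-3.14117365e+00 -4.32754518e-04 -1.27990858e+00] [ 0.11488992  0.63703155 -2.29892504] [ 0.01406829 -0.04524852 -0.00855731]
[320.76923661 147.9510852 ]
[321.17200602 146.23504144]
```

View pics/c3.png

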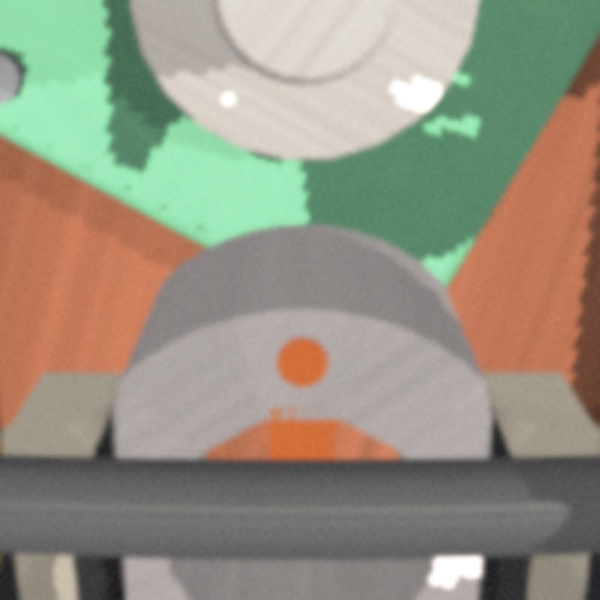

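The crop shows the held spacer square in the jaws, flats at x 115–490 and centre 302, with the tab dot at (302,362). The flange's near edge is at y=158 and the shaft's near edge at y=82, both centred at x≈306. Laterally they agree to within a millimetre.

```bash
python3 - <<'E'
from h import *
s=status.get_state();f=optics.grab_frame("wrist");a=s['ee_rot'][2];X=np.array([np.cos(a),np.sin(a)]);L=np.array([-X[1],X[0]]);t=s['eef_pos']
for n,u,v,z,r in(("flange",324,202.4,.04,.038),("shaft",324,176.5,.093,.0155),("spacer",322.8,252.3,t[2]+.0204,-.031)):
    w=onz(f,u,v,z,True)[:2]+r*X-t[:2];print(n,w@X,w@L)
im=f["color"].copy();g=im[90:215,255:395].astype(int)
m=((np.ptp(g,axis=2)<30)&(g.min(2)>90)).astype(np.uint8)
c=max(cv2.findContours(m,0,1)[0],key=cv2.contourArea);e=cv2.fitEllipse(cv2.convexHull(c));print(e)
w=onz(f,e[0][0]+255,e[0][1]+90,.04,True)[:2]-t[:2];print(w@X,w@L)
E
```

```text
flange 0.06746401546827618 -0.001805220956081718
shaft 0.06719806171635315 -0.0016250735144373216
spacer 0.0006862461140882315 -0.0010604002423998979
((68.56153106689453, 54.90309143066406), (116.37512969970703, 118.5367431640625), 98.0898666381836)
0.06704022407099947 -0.0014777060808364283
```

```bash
python3 -m jog '[[-1,[40,0.6,0],0],[-1,[66.5,0.6,0],0],[-1,[66.5,0.6,10],0],[-1,[66.5,0.6,16],0],[-1,[66.5,0.6,18],0],[-1,[66.5,0.6,20],0],[-1,[66.5,0.6,21],0],[-1,[66.5,0.6,21],0]]'; python3 -c "
from h import *
s=status.get_state();print(s['t'],s['eef_pos'],s['ee_rot'],s['force'],s['moment'])"
```

```text
t: 7.2
eef_pos: [0.5788, -0.1252, 0.1147]
ee_rot: [-3.141, -0.0, -1.281]
force: [0.6, -0.2, -1.7]
width: 0.0459
gripper_force: 25.0
7.2 [ 0.57876693 -0.12524973  0.11466544] [-3.14146965e+00 -4.42724809e-05 -1.28050674e+00] [ 0.56919188 -0.15084836 -1.73618129] [ 0.05449368  0.01644682 -0.04729985]
```

```bash
python3 -m jog '[[-1,[0,0,1],0],[-1,[0,0,2],0],[-1,[0,0,3],0],[-1,[0,0,3],0]]'; python3 -m jog '[[-1,[0,0,1],0],[-1,[0,0,2],0],[-1,[0,0,3],0],[-1,[0,0,3],0]]';python3 -m jog '[[-1,[0,0,1.5],0],[-1,[0,0,3],0],[-1,[0,0,4],0],[-1,[0,0,4],0]]'; python3 -c "
from h import *
s=status.get_state();print(s['t'],s['eef_pos'],s['ee_rot'],s['force'],s['moment'])"
```

```text
t: 7.7
eef_pos: [0.5786, -0.1255, 0.1114]
ee_rot: [3.141, 0.0, -1.281]
force: [-0.8, -0.6, -2.4]
width: 0.046
gripper_force: 25.0
t: 8.2
eef_pos: [0.5787, -0.1254, 0.1085]
ee_rot: [3.141, 0.0, -1.281]
force: [-0.8, -1.7, -1.7]
width: 0.0459
gripper_force: 25.0
t: 8.7
eef_pos: [0.5787, -0.1254, 0.1045]
ee_rot: [3.141, 0.0, -1.281]
force: [1.1, 0.1, -2.2]
width: 0.0461
gripper_force: 25.0
8.7 [ 0.57869128 -0.12542465  0.10445762] [ 3.14144795e+00  2.73016904e-05 -1.28080384e+00] [ 1.09824898  0.12839487 -2.24787159] [ 0.06172716 -0.02581553 -0.03961617]
```

```bash
python3 -m jog '[[-1,[0,0,2],0],[-1,[0,0,4],0],[-1,[0,0,6],0],[-1,[0,0,8],0],[-1,[0,0,8],0]]'; python3 -m jog '[[-1,[0,0,0.7],0],[-1,[0,0,1.4],0],[-1,[0,0,2],0],[-1,[0,0,2],0]]';python3 -m jog '[[-1,[0,0,0.5],0],[-1,[0,0,1],0],[-1,[0,0,1.3],0],[-1,[0,0,1.3],0]]'; python3 -c "
from h import *
s=status.get_state();print(s['t'],s['eef_pos'],s['ee_rot'],s['force'],s['moment'])"
```

```text
t: 9.32
eef_pos: [0.5786, -0.1254, 0.0963]
ee_rot: [3.141, 0.0, -1.281]
force: [0.4, 0.1, -1.4]
width: 0.0464
gripper_force: 25.0
t: 9.82
eef_pos: [0.5787, -0.1254, 0.0945]
ee_rot: [3.141, 0.0, -1.281]
force: [0.5, 0.1, -2.2]
width: 0.0457
gripper_force: 25.0
t: 10.32
eef_pos: [0.5787, -0.1254, 0.0932]
ee_rot: [3.141, 0.0, -1.281]
force: [-0.4, -0.2, -1.2]
width: 0.0462
gripper_force: 25.0
10.325 [ 0.57867649 -0.12542398  0.09322746] [ 3.14148784e+00  2.24986451e-05 -1.28080070e+00] [-0.44394268 -0.16214346 -1.21006036] [ 0.06599034 -0.02781792 -0.00848442]
```

Just at tab height with no clear load yet; I go on in half-millimetre steps.

```bash
python3 -m jog '[[-1,[0,0,0.4],0],[-1,[0,0,0.8],0],[-1,[0,0,0.8],0]]'; python3 -m jog '[[-1,[0,0,0.4],0],[-1,[0,0,0.8],0],[-1,[0,0,0.8],0]]'; python3 -c "
from h import *
s=status.get_state();print(s['t'],s['eef_pos'],s['ee_rot'],s['force'],s['moment'])"
```

```text
t: 10.7
eef_pos: [0.5787, -0.1254, 0.0924]
ee_rot: [3.142, 0.0, -1.281]
force: [-0.3, -0.2, -1.9]
width: 0.0461
gripper_force: 25.0
t: 11.08
eef_pos: [0.5787, -0.1254, 0.0916]
ee_rot: [3.142, 0.0, -1.281]
force: [0.0, -0.1, -2.4]
width: 0.0458
gripper_force: 25.0
11.075 [ 0.57871489 -0.12542532  0.09163172] [ 3.14153498e+00  8.00973185e-06 -1.28085698e+00] [ 0.00927976 -0.10206706 -2.44584746] [ 0.07454064 -0.06939886 -0.01757685]
```

It is 2 mm past the landing height without load, so the tab is in the keyway.

```bash
python3 -m jog '[[-1,[0,0,0.8],0],[-1,[0,0,1.6],0],[-1,[0,0,2.4],0],[-1,[0,0,3.2],0],[-1,[0,0,4],0],[-1,[0,0,4],0]]'; python3 -m jog '[[-1,[0,0,1],0],[-1,[0,0,2],0],[-1,[0,0,3],0],[-1,[0,0,4],0],[-1,[0,0,5],0],[-1,[0,0,5],0]]'; python3 -c "
from h import *
s=status.get_state();print(s['t'],s['eef_pos'],s['ee_rot'],s['force'],s['moment'])"
```

```text
t: 11.82
eef_pos: [0.5787, -0.1254, 0.0876]
ee_rot: [3.141, 0.0, -1.281]
force: [-1.6, 0.6, -2.3]
width: 0.0456
gripper_force: 25.0
t: 12.58
eef_pos: [0.5786, -0.1254, 0.0825]
ee_rot: [3.141, 0.0, -1.281]
force: [0.4, -0.1, -2.1]
width: 0.0461
gripper_force: 25.0
12.575 [ 0.57864073 -0.12542249  0.08254463] [ 3.14139503e+00  5.65668446e-05 -1.28079688e+00] [ 0.39303962 -0.08029812 -2.1231307 ] [ 0.07461614 -0.03967818 -0.03238663]
```

```bash
python3 -m jog '[[-1,[0,0,1],0],[-1,[0,0,2],0],[-1,[0,0,3],0],[-1,[0,0,4],0],[-1,[0,0,5],0],[-1,[0,0,6],0],[-1,[0,0,7],0],[-1,[0,0,8],0],[-1,[0,0,8],0]]'; python3 -m jog '[[-1,[0,0,1],0],[-1,[0,0,2],0],[-1,[0,0,3],0],[-1,[0,0,4],0],[-1,[0,0,5],0],[-1,[0,0,6],0],[-1,[0,0,7],0],[-1,[0,0,8],0],[-1,[0,0,8],0]]'; python3 -c "
from h import *
s=status.get_state();print(s['t'],s['eef_pos'],s['ee_rot'],s['force'],s['moment'])"
```

```text
t: 13.7
eef_pos: [0.5787, -0.1254, 0.0746]
ee_rot: [3.141, 0.0, -1.281]
force: [0.5, 0.3, -2.9]
width: 0.046
gripper_force: 25.0
t: 14.82
eef_pos: [0.5787, -0.1254, 0.0666]
ee_rot: [3.141, 0.0, -1.281]
force: [-0.4, -0.5, -2.6]
width: 0.0461
gripper_force: 25.0
14.825 [ 0.57865563 -0.12543984  0.06656372] [ 3.14142634e+00  4.13822912e-05 -1.28082600e+00] [-0.40522097 -0.48344835 -2.55506834] [ 0.01928569 -0.00076065  0.03992096]
```

Home is expected at TCP 0.0636; small steps to contact.

```bash
python3 -m jog '[[-1,[0,0,0.7],0],[-1,[0,0,1.4],0],[-1,[0,0,2],0],[-1,[0,0,2],0]]'; python3 -m jog '[[-1,[0,0,0.3],0],[-1,[0,0,0.6],0],[-1,[0,0,0.6],0]]'; python3 -m jog '[[-1,[0,0,0.2],0],[-1,[0,0,0.4],0],[-1,[0,0,0.4],0]]'
```

```text
t: 15.32
eef_pos: [0.5787, -0.1254, 0.0646]
ee_rot: [3.141, 0.0, -1.281]
force: [0.0, -0.1, -0.9]
width: 0.0458
gripper_force: 25.0
t: 15.7
eef_pos: [0.5787, -0.1254, 0.064]
ee_rot: [3.142, 0.0, -1.281]
force: [-0.2, 0.8, -2.2]
width: 0.0458
gripper_force: 25.0
t: 16.08
eef_pos: [0.5787, -0.1254, 0.0637]
ee_rot: [3.142, -0.0, -1.281]
force: [-0.8, -0.5, -2.2]
width: 0.0457
gripper_force: 25.0
```

```bash
python3 -m jog '[[-1,[0,0,0.2],0],[-1,[0,0,0.3],0],[-1,[0,0,0.3],0]]'; python3 -m jog '[[-1,[0,0,0.2],0],[-1,[0,0,0.3],0],[-1,[0,0,0.3],0]]'
```

```text
t: 16.45
eef_pos: [0.5788, -0.1254, 0.0637]
ee_rot: [-3.141, -0.0, -1.281]
force: [-2.9, 0.8, 3.1]
width: 0.0457
gripper_force: 25.0
t: 16.82
eef_pos: [0.5787, -0.1254, 0.0636]
ee_rot: [-3.141, -0.0, -1.281]
force: [-3.1, 1.5, 6.2]
width: 0.0458
gripper_force: 25.0
```

Contact with a gentle 6–8 N exactly at the home height. Now I release and back off upward.

```bash
python3 -m jog '[[-0.2,[0,0,0],0],[0.1,[0,0,0],0],[0.7,[0,0,0],0],[0.7,[0,0,0],0],[0.7,[0,0,0],0],[0.7,[0,0,0],0]]'; python3 -m jog '[[0.7,[0,0,-10],0],[0.7,[0,0,-40],0],[0.7,[0,0,-90],0],[0.7,[-50,0,-110],0],[0.7,[-80,0,-110],0],[0.7,[-80,0,-110],0],[0.7,[-80,0,-110],0]]'
python3 - <<'E'
from h import *
a=optics.grab_frame("wrist")["color"][:,:,::-1];b=optics.grab_frame("scene")["color"][:,:,::-1]
cv2.imwrite("pics/end.png",np.hstack([cv2.resize(a[0:300,170:470],(400,400)),cv2.resize(b[240:340,230:330],(400,400))]))
E
```

```text
t: 17.58
eef_pos: [0.5787, -0.1254, 0.063]
ee_rot: [3.142, 0.0, -1.281]
force: [-0.4, -0.3, 0.6]
width: 0.074
gripper_force: 0.0
t: 18.45
eef_pos: [0.556, -0.0488, 0.1736]
ee_rot: [-3.141, -0.0, -1.28]
force: [1.1, -0.6, 0.7]
width: 0.0743
gripper_force: 0.0
```

View pics/end.png

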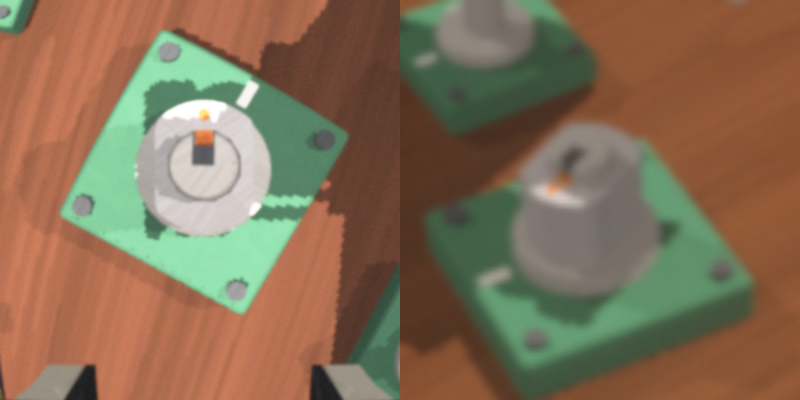

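The left half shows the spacer on the shaft, its tab at (204,137) in the keyway. The right half shows it sitting flat on the flange, with the shaft just proud of it. The gripper is clear.

```bash
python3 -c "
from station import order;print(order.job_done())"
```

```text
the job is handed in; nothing more can be done
None
```

The keyed spacer sits fully home on the flange with its tab in the keyway, released after about 8 N of downward contact, and the job was handed in at about 18.5 s.

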